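Key and sprocket onto the mixer gearbox shaft

TASK

Put the drive key - the narrow steel bar that fits, not the thick one - upright into the slot across the end of the gearbox shaft and let go of it. Then slide the sprocket with the keyways in its bore (not the plain-bored one) down over the shaft, its keyways in line with the key, until it sits flat and fully home on the shoulder, and let go.

Things in the scene. Friction and masses are not known exactly. Their poses are not given: they have to be found in the camera images.
- key: Drive key (sizes in mm): steel bar 50 long (x), 12 wide (y), 32 high (z), standing on its narrow long side on the bench; 120 g. Origin at the centre of its underside. It goes into the slot same way up, either end first; seated, its upper 16 mm stands above the shaft's end (grip there, across the 12 mm) and it sticks out 9 mm either side. The other bar, 24 mm wide, does not fit.
- shaft: (Sizes in mm.) Fixed grey gearbox head, foot 128 mm across, with an upright steel shaft. Origin on the shaft's axis at bench height, z up. Round shoulder 72 mm across, top at z = 50; shaft 32 mm across from there to z = 78. Slot 15 mm wide right across the shaft's end along x, open at top and both ends, floor at z = 62, mouth flared to 21 mm. Does not turn.
- hub: Keyed sprocket (mm), 450 g, on the bench. Disc 111 mm across, z 0 to 10; boss above to z = 46, 88 long (x), two flats 58 apart (face +y, -y; 66 long) to grip. Through bore 44 with 2 keyways: slot 68 (x) by 22 (y), flared below. Origin: centre of underside. Seated: underside on the shoulder, x along the shaft's x (either way), key inside. The other sprocket: round boss, plain bore.
Mind the look-alikes: they are no part of the job. Leave any pink or yellow look-alike of the key alone.

How it is judged:
By the outcome, as a careful person would: the job done as asked, in the order asked, and still so for the second after the job is handed in, with the robot touching nothing.
It also fails if it takes over 64 s, if anything falls off the work surface, if the arm or the gripper's body presses on something with over 40 N, if the wrist force passes 120 N, or if a joint passes its speed limit or range.

ROBOT

A 6-joint arm with a two-finger parallel gripper is mounted at the origin on a cart in front of the work surface, level with it; the furniture and walls round the work are solid. World frame = base frame: x ahead of the robot, y to its left, z up, the work surface at z = 0. Lengths are in m, angles in rad, forces in N, time in s.
With the tool pointing down it reaches from about 0.3 to 0.775 m from the base axis. Payload 14.6 kg.
Tool frame: the origin (TCP) lies on the centre line of the jaws, within the pads' length; the fingertips stand 14 mm ahead of it and the grasp point (between the pads) lies 5 mm behind it; x points along the fingers, y is the direction in which the jaws open and shut, and the axes are right-handed (so a half turn about x gives the same grasp; the last joint's range is limited). The gripper opens to 94 mm and grips with 3 to 60 N. Pads are 16 mm wide; open, the fingers measure 119 mm over their backs; the gripper's body (75 mm by 177 mm) begins 78 mm behind the grasp point.
Start: joints at [-0.067, 0.3, 1.521, -0, 1.321, -0.067], TCP at [0.55, -0, 0.219] pointing down, gripper open.
Joint ranges: [-3.03, 3.03], [-0.79, 2.21], [0.23, 2.52], [-1.04, 4.18], [0, 3.07], [-2.55, 2.55]. Speed limits (rad/s): [2.22, 2.22, 2.57, 3.14, 3.14, 3.14].

INTERFACE

Orientations are given as [roll, pitch, yaw] about the fixed x, y, z axes, in that order (R = Rz(yaw) Ry(pitch) Rx(roll)).
In Python, from station import * gives the robot as it stands. The module is installed in compiled form; this text tells all that it offers.
- The arm moves only by the shell command python3 -m handwheel 'ROWS' [FORCE]. ROWS is JSON, a list of rows, each a list of 3 entries, a list of its own where there are three numbers: the shift along the tool's x, y, z in mm, then the turn about the tool's x in rad, then the gripper command: -1 is fully open, 1 is shut, values between are in proportion. In form: [[[dx, dy, dz], spin, gripper], ...]. A call has exactly 5 rows; each row is the pose to reach, as a shift and turn from the pose measured when the call began, along the tool's axes at that moment; what a row does not reach only later rows make up. A row lasts 1/10 s, in which the tool goes at most 50 mm and 8.59 degrees, less where a joint would pass 70% of its speed; a pose out of reach is approached as far as the arm can. A call with a gripper value outside its range is refused whole. The fingers move at their own pace and stop on an object; FORCE is the grip in N (left out, the last holds). Time passes only in rows, so rows that repeat a pose let the fingers close, or fill a call up. It gives the time, the measured TCP pose, the force and the opening at its end, in the units of the state.
- get_obs(): the state, without advancing time (a new reading comes with each control period).
- camera(name): name is "scene" or "side" or "wrist"; returns (picture, depth): 480x640x3 uint8, blue, green, red; 480x640 float32, m along the optical axis (not along the pixel's ray), 0 where there is no reading.
- camera_info(name): a dict with "fx", "fy", "cx", "cy" (pixels), "extrinsics" (4x4, takes a point from camera to world coordinates). Camera axes: x right, y down, z forward; pixel columns grow to the right and rows downward; lengths in m; the calibration is good to about 2 mm. A picture is of the moment at which its call begins: read the wrist's pose just before it. camera_info takes no time and is no camera call; for the wrist camera it gives the pose at the moment of the call.
- hand_in(): hands the job in, once; it reports no verdict.
The state is a dict: "time_s": time; "qpos": joint angles; "joint_vel": joint speeds; "tau": joint torques, N m; "ee_pos": TCP position; "eef_rot": TCP orientation; "force": force on the tool from outside, world axes, zero at the start; "moment": the same for the moment, N m; "grip_width": finger opening in m.
Only numpy, scipy, OpenCV 4.12 (cv2) and the standard library are available. Lean on these libraries where they do the work, as an engineer would, in place of code of your own. Each camera call takes 0.05 s, during which the arm holds its last target. There are 200 camera calls.

## Working session

There is one attempt and no reset: what is moved stays moved. The work goes in short steps, Python scripts to look and compute and a shell command to move; the robot and the scene stay as the last step left them, time stands still between calls to the robot, and variables do not carry over. Pictures are saved under pics/ and viewed, about 8 in all and at most 12, crops included, and the job is handed in when it is done.

```bash
mkdir -p pics; python3 - <<'E'
from station import *
import cv2,numpy as np
o=get_obs();print(o['time_s'],o['ee_pos'],o['eef_rot'],o['grip_width'])
for n in ['scene','side','wrist']:
    i=camera_info(n);p,d=camera(n);cv2.imwrite(f'pics/{n}0.png',p);np.savez(f'{n}0.npz',p=p,d=d,E=i['extrinsics'],k=[i[a] for a in('fx','fy','cx','cy')])
    print(n,np.round(i['extrinsics'],3).tolist(),i['fx'])
E
```

```text
0.0 [5.49749659e-01 4.98776778e-06 2.18879595e-01] [-1.61194949  1.56959129  3.10044902] 0.09364570389620061
scene [[-0.834, -0.242, 0.495, -0.041], [-0.551, 0.355, -0.755, 0.827], [0.007, -0.903, -0.43, 0.531], [0.0, 0.0, 0.0, 1.0]] 495.56567991407815
side [[-0.998, -0.048, 0.03, 0.467], [-0.053, 0.603, -0.796, 0.992], [0.02, -0.796, -0.605, 0.795], [0.0, 0.0, 0.0, 1.0]] 461.7673555560648
wrist [[1.0, 0.001, -0.002, 0.55], [0.001, -0.968, -0.249, 0.072], [-0.002, 0.249, -0.968, 0.384], [0.0, 0.0, 0.0, 1.0]] 344.6484495188658
```

View pics/scene0.png

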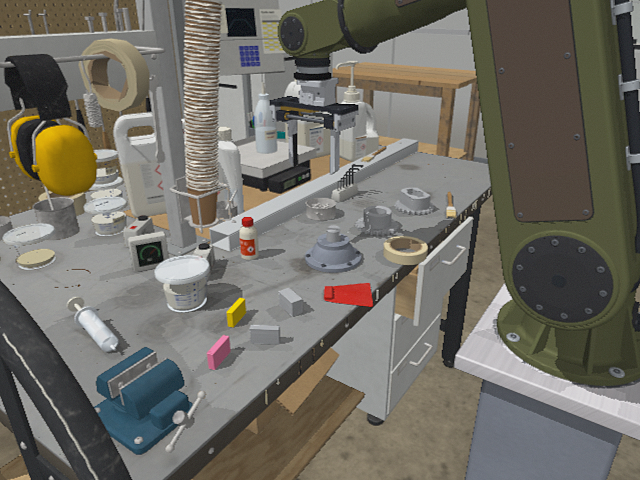

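The scene view shows the gearbox at (333,250), and grey bars at (290,300) and (265,333). Sprockets are near (320,208), (377,220) and (413,200).

View pics/side0.png

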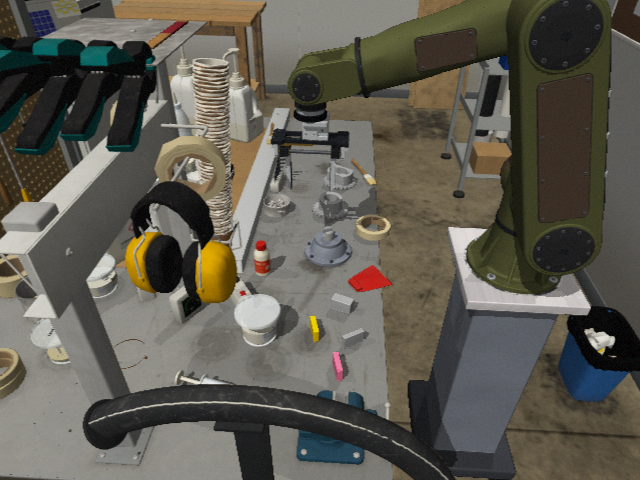

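View pics/wrist0.png

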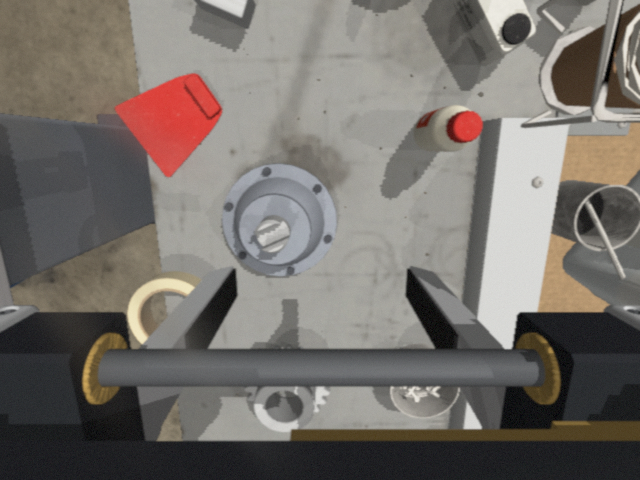

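```bash
cat > h.py <<'E'
import numpy as np,cv2
from scipy.spatial.transform import Rotation as R
def load(n):
    z=np.load(n+'.npz');return z['p'],z['d'],z['E'],z['k']
def pt(v,u,w,r=1,z=None):
    p,d,E,k=v
    ray=np.array([(u-k[2])/k[0],(w-k[3])/k[1],1.])
    if z is None:
        a=d[int(w)-r:int(w)+r+1,int(u)-r:int(u)+r+1];s=np.median(a[a>0]) if (a>0).any() else np.nan
    else: s=(z-E[2,3])/(E[:3,:3]@ray)[2]
    return E[:3,:3]@(ray*s)+E[:3,3]
def cloud(v):
    p,d,E,k=v;w,u=np.mgrid[:480,:640]
    c=np.stack([(u-k[2])/k[0]*d,(w-k[3])/k[1]*d,d],-1)
    return c@E[:3,:3].T+E[:3,3]
def snap(n,name):
    from station import camera,camera_info
    i=camera_info(n);p,d=camera(n);np.savez(name+'.npz',p=p,d=d,E=i['extrinsics'],k=[i[a] for a in('fx','fy','cx','cy')]);cv2.imwrite(f'pics/{name}.png',p);return load(name)
def tool():
    from station import get_obs
    o=get_obs();return np.array(o['ee_pos']),R.from_euler('xyz',o['eef_rot']).as_matrix(),o
E
python3 - <<'E'
from h import *
s=load('scene0');np.set_printoptions(precision=3,suppress=True)
for u,w in [(286,293),(265,328),(333,230),(370,212),(413,190),(320,203),(235,310),(220,345),(248,245),(185,270),(140,365)]:print('scene',u,w,pt(s,u,w))
s=load('side0')
for u,w in [(344,298),(353,333),(327,232),(331,205),(341,175),(276,203)]:print('side',u,w,pt(s,u,w))
s=load('wrist0')
for u,w in [(270,232),(290,212),(285,405)]:print('wr',u,w,pt(s,u,w))
p,T,o=tool();print(T)
im=load('scene0')[0];a=cv2.resize(im[170:350,220:440],None,fx=3.6,fy=3.3,interpolation=cv2.INTER_CUBIC);cv2.imwrite('pics/c1.png',a)
E
```

```text
scene 286 293 [0.467 0.206 0.032]
scene 265 328 [0.427 0.314 0.033]
scene 333 230 [0.495 0.003 0.079]
scene 370 212 [ 0.514 -0.199  0.047]
scene 413 190 [ 0.499 -0.423  0.042]
scene 320 203 [ 0.69  -0.23   0.022]
scene 235 310 [0.508 0.301 0.031]
scene 220 345 [0.457 0.388 0.033]
scene 248 245 [0.654 0.104 0.039]
scene 185 270 [0.625 0.304 0.078]
scene 140 365 [0.464 0.525 0.084]
side 344 298 [0.454 0.206 0.033]
side 353 333 [0.432 0.313 0.034]
side 327 232 [0.506 0.003 0.075]
side 331 205 [ 0.503 -0.182  0.041]
side 341 175 [ 0.478 -0.359  0.047]
side 276 203 [ 0.675 -0.215  0.018]
wr 270 232 [ 0.501 -0.007  0.062]
wr 290 212 [0.519 0.01  0.05 ]
wr 285 405 [ 0.505 -0.241  0.018]
[[-0.001  1.    -0.   ]
 [ 0.    -0.    -1.   ]
 [-1.    -0.001 -0.   ]]
```

View pics/c1.png

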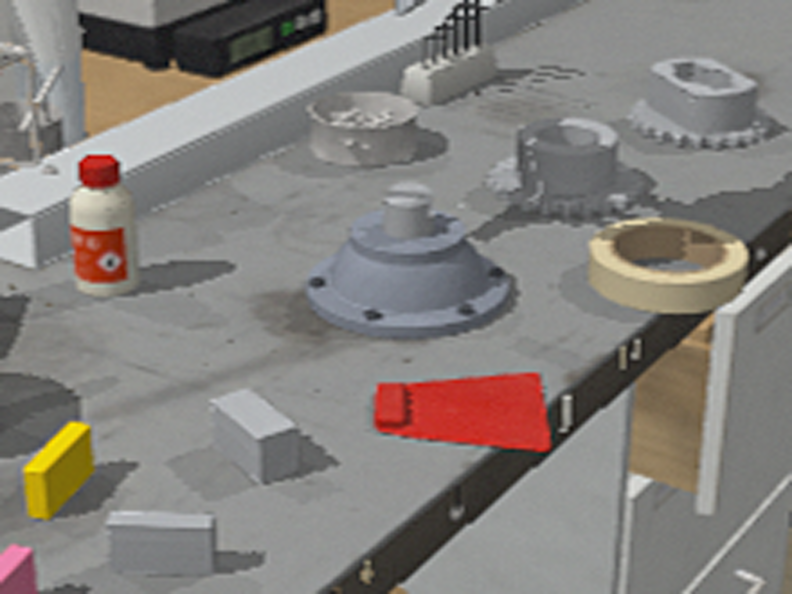

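The crop shows the narrow key lowest at (160,540), the thick bar at (255,435), the keyed sprocket with the flat-sided boss at (705,100), and the plain sprocket at (565,165). I'll move over the key.

```bash
python3 -m handwheel '[[[0,-30,-50],0,-1],[[0,-50,-100],0,-1],[[0,-70,-150],0,-1],[[0,-90,-200],0,-1],[[0,-110,-250],0,-1]]'; python3 -m handwheel '[[[0,-10,-40],0,-1],[[0,-15,-65],0,-1],[[0,-15,-65],0,-1],[[0,-15,-65],0,-1],[[0,-15,-65],0,-1]]'
python3 - <<'E'
from h import *
np.set_printoptions(precision=4,suppress=True)
v=snap('wrist','w1');p,T,o=tool();print(p,o['force'])
C=cloud(v);m=(C[...,2]>.026)&(C[...,2]<.038)&(abs(C[...,0]-.43)<.06)&(abs(C[...,1]-.315)<.06)
q=C[m][:,:2].astype(np.float32);r=cv2.minAreaRect(q*1000);print(len(q),r,q.mean(0),np.median(C[m][:,2]))
for n in ['wrist0']:
    C=cloud(load(n));m=(C[...,2]>.074)&(C[...,2]<.084)&(abs(C[...,0]-.5)<.03)&(abs(C[...,1])<.03)
    q=C[m][:,:2].astype(np.float32)*1000;print(n,len(q),cv2.minEnclosingCircle(q),np.median(C[m][:,2]))
    m=(C[...,2]>.046)&(C[...,2]<.054)&(abs(C[...,0]-.5)<.06)&(abs(C[...,1])<.06)
    q=C[m][:,:2].astype(np.float32)*1000;print(n,len(q),cv2.minEnclosingCircle(q),cv2.fitEllipse(cv2.convexHull(q)))
im=load('wrist0')[0];a=cv2.resize(im[160:280,210:345],None,fx=3,fy=3,interpolation=cv2.INTER_CUBIC)
b=cv2.resize(v[0],(480,360));cv2.imwrite('pics/c2.png',np.hstack([a[:360,:320],b]))
E
```

```text
time_s: 0.65
ee_pos: [0.4475, 0.2296, 0.2191]
eef_rot: [-1.641, 1.57, 3.072]
force: [0.3, -0.1, -0.0]
grip_width: 0.0942
time_s: 1.15
ee_pos: [0.4328, 0.2937, 0.219]
eef_rot: [-1.348, 1.57, -2.92]
force: [-0.8, -0.3, -0.4]
grip_width: 0.0938
[0.4329 0.2936 0.2191] [ 0.4381  0.0987 -0.1022]
724 ((447.2402648925781, 331.34698486328125), (98.9500732421875, 28.93292999267578), 54.11091613769531) [0.4399 0.3234] 0.031841623536420616
wrist0 354 ((503.6061096191406, -7.92595100402832), 15.963281631469727) 0.076610285634578
wrist0 2943 ((503.5964050292969, -7.9815192222595215), 36.06623458862305) ((503.5955810546875, -7.841516017913818), (71.24546813964844, 71.54499053955078), 157.1365966796875)
```

View pics/c2.png

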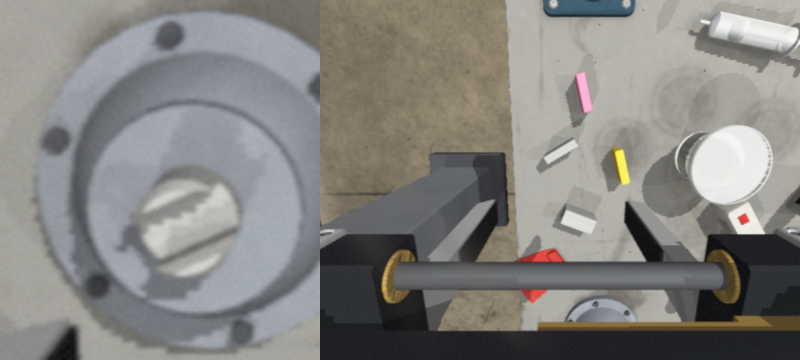

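Left: the slot runs up to the right at about 27°. Right: the key is at full-image pixel (320,203), with pink and yellow look-alikes near it.

```bash
cat >> h.py <<'E'
def yawof(r):
    b=cv2.boxPoints(r);e=[b[1]-b[0],b[2]-b[1]];e=max(e,key=np.linalg.norm);return np.degrees(np.arctan2(e[1],e[0]))
E
python3 - <<'E'
from h import *
np.set_printoptions(precision=4,suppress=True)
v=load('w1');C=cloud(v);m=((C[...,2]>.024)&(C[...,2]<.040)&(abs(C[...,0]-.43)<.06)&(abs(C[...,1]-.315)<.06)).astype(np.uint8)
n,l,st,ce=cv2.connectedComponentsWithStats(m);print(st,ce)
i=l[203,320];q=C[l==i][:,:2].astype(np.float32)*1000;r=cv2.minAreaRect(q);print(r,yawof(r))
v=load('wrist0');C=cloud(v);d=np.hypot(C[...,0]-.5036,C[...,1]+.0079)<.0155
# slot floor
m=d&(C[...,2]<.068)&(C[...,2]>.056);q=C[m][:,:2]*1000;print(len(q),q.mean(0));u,s,vt=np.linalg.svd(q-q.mean(0));print(s,np.degrees(np.arctan2(vt[0,1],vt[0,0])))
m=d&(C[...,2]>.074);r=cv2.minAreaRect(C[m][:,:2].astype(np.float32)*1000)
p,T,o=tool();print(p,T)
E
```

```text
[[     0      0    640    480 306462]
 [   349    138     15     13    151]
 [   298    185     47     34    587]] [[319.4792 239.62  ]
 [356.1523 143.4106]
 [320.9557 201.5911]]
((432.4977722167969, 310.9639892578125), (49.98540115356445, 12.098373413085938), 30.843385696411133) 30.843405
454 [504.3183  -9.035 ]
[185.197   87.1464] -154.78465721745084
[0.4329 0.2936 0.2191] [[-0.0009  1.     -0.0016]
 [-0.0001 -0.0016 -1.    ]
 [-1.     -0.0009  0.0001]]
```

```bash
python3 -m handwheel '[[[20,0,-8],0.14,0.15],[[40,0,-17],0.28,0.15],[[60,0,-17],0.43,0.15],[[80,0,-17],0.57,0.15],[[100,0,-17],0.72,0.15]]' 20
python3 -m handwheel '[[[0,0,0],0.14,0.15],[[0,0,0],0.3125,0.15],[[0,0,0],0.3125,0.15],[[0,0,0],0.3125,0.15],[[0,0,0],0.3125,0.15]]'
python3 - <<'E'
from h import *
p,T,o=tool();print(p,o['grip_width'],'jawyaw',np.degrees(np.arctan2(T[1,1],T[0,1])),'need',T.T@(np.array([.4325,.3110,.032])-p)*1000)
E
```

```text
time_s: 1.7
ee_pos: [0.4332, 0.3097, 0.1185]
eef_rot: [-0.797, 1.57, -3.096]
force: [-1.0, 0.3, 0.3]
grip_width: 0.0575
time_s: 2.2
ee_pos: [0.4334, 0.3093, 0.1186]
eef_rot: [-0.53, 1.57, -3.14]
force: [0.5, -0.4, 0.8]
grip_width: 0.0401
[0.43341875 0.30932396 0.11858208] 0.04008418785439004 jawyaw -59.50046210729937 need [86.58262871 -1.8834243  -0.1050588 ]
```

```bash
python3 -m handwheel '[[[40,-1.9,-0.1],-0.006,0.15],[[75,-1.9,-0.1],-0.006,0.15],[[86.5,-1.9,-0.1],-0.006,0.15],[[86.5,-1.9,-0.1],-0.006,0.15],[[86.5,-1.9,-0.1],-0.006,0.3]]' 20
python3 -m handwheel '[[[0,0,0],0,1],[[0,0,0],0,1],[[0,0,0],0,1],[[0,0,0],0,1],[[0,0,0],0,1]]' 30
python3 -m handwheel '[[[0,0,0],0,1],[[0,0,0],0,1],[[-30,0,0],0,1],[[-70,0,0],0,1],[[-100,0,0],0,1]]'
python3 - <<'E'
from h import *
p,T,o=tool();print(p,T.round(3).tolist(),o['grip_width'],o['force'],'need',T.T@(np.array([.5036,-.0079,.16])-p)*1000)
E
```

```text
time_s: 2.7
ee_pos: [0.4332, 0.3114, 0.0335]
eef_rot: [-2.842, 1.57, 0.839]
force: [0.5, -0.1, 0.6]
grip_width: 0.0353
time_s: 3.2
ee_pos: [0.4336, 0.3116, 0.0343]
eef_rot: [-3.013, 1.568, 0.668]
force: [-0.7, -0.9, 7.1]
grip_width: 0.0112
time_s: 3.7
ee_pos: [0.4334, 0.3115, 0.136]
eef_rot: [-3.033, 1.568, 0.648]
force: [-0.3, -0.1, -2.0]
grip_width: 0.0119
[0.43341893 0.31150069 0.1360338 ] [[0.002, 0.513, -0.858], [0.002, -0.858, -0.513], [-1.0, -0.0, -0.003]] 0.011855084608343926 [-0.25666597 -0.11177999 -2.01105198] need [-24.36686266 310.11202419 103.69837498]
```

```bash
python3 -m handwheel '[[[-20,40,20],0,1],[[-40,80,40],0,1],[[-60,122,62],0,1],[[-64,164,84],0,1],[[-64,206,106],0,1]]'
python3 -m handwheel '[[[0,40,20],0,1],[[0,80,40],0,1],[[0,104,58],0.1,1],[[0,104,58],0.1,1],[[0,104,58],0.1,1]]'
python3 - <<'E'
from h import *
np.set_printoptions(precision=4,suppress=True)
v=snap('wrist','w2');p,T,o=tool();print(p,o['grip_width'],T)
C=cloud(v);c0=np.array([.5036,-.0079])
m=(C[...,2]>.046)&(C[...,2]<.054)&(np.hypot(C[...,0]-.5036,C[...,1]+.0079)<.05)
q=C[m][:,:2].astype(np.float32)*1000;print(cv2.minEnclosingCircle(q),cv2.fitEllipse(cv2.convexHull(q)))
d=np.hypot(C[...,0]-.5036,C[...,1]+.0079)<.0155
m=d&(C[...,2]<.068)&(C[...,2]>.056);q=C[m][:,:2]*1000;print(len(q),q.mean(0),np.median(C[m][:,2]));u,s,vt=np.linalg.svd(q-q.mean(0));print(s,np.degrees(np.arctan2(vt[0,1],vt[0,0])))
m=d&(C[...,2]>.0765);q=C[m][:,:2]*1000;a=q-q.mean(0);print(len(q),np.median(C[m][:,2]))
h=np.hypot(*(C[...,:2]-c0).transpose(2,0,1))<.02;ys,xs=np.where(h);print(xs.min(),xs.max(),ys.min(),ys.max())
y0,y1,x0,x1=ys.min()-25,ys.max()+25,xs.min()-35,xs.max()+35
g=v[0][max(y0,0):y1,max(0,x0):x1];print(y0,x0);cv2.imwrite('pics/c3.png',np.hstack([cv2.resize(g,(400,int(400*g.shape[0]/g.shape[1])),interpolation=cv2.INTER_CUBIC),cv2.resize(v[0],(400,int(400*g.shape[0]/g.shape[1])))]))
E
```

```text
time_s: 4.2
ee_pos: [0.448, 0.0785, 0.2005]
eef_rot: [3.061, 1.566, 0.459]
force: [0.8, 0.2, -1.0]
grip_width: 0.0117
time_s: 4.7
ee_pos: [0.4515, -0.0408, 0.2002]
eef_rot: [-3.033, 1.567, 0.548]
force: [-0.9, -0.1, -1.4]
grip_width: 0.0114
[ 0.4516 -0.0401  0.2002] 0.011840219154889899 [[ 0.0036  0.4264 -0.9045]
 [ 0.0023 -0.9045 -0.4264]
 [-1.     -0.0005 -0.0042]]
((503.2249755859375, -8.475132942199707), 35.882293701171875) ((503.3113708496094, -8.449271202087402), (71.2027359008789, 71.32211303710938), 15.113024711608887)
626 [503.6547  -7.8595] 0.062045513735359825
[212.8866 109.5526] -155.21761383315007
1442 0.36564394003383494
0 639 0 479
-25 -35
```

View pics/c3.png

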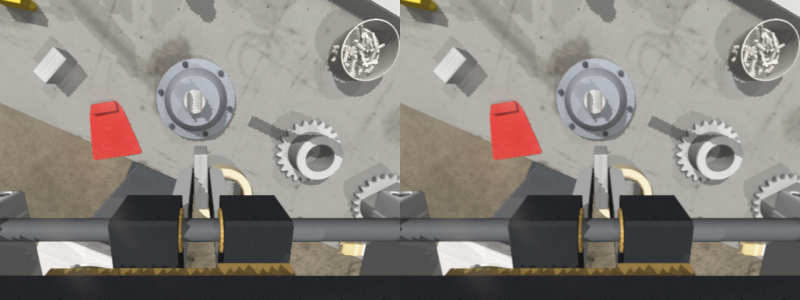

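The view shows the gearbox at (197,98) in the crop, its slot roughly aligned with the tool, and the key held at (201,165). Next I'll fit the angles.

```bash
python3 - <<'E'
from h import *
np.set_printoptions(precision=4,suppress=True)
from scipy.optimize import minimize
v=load('w2');p,T,o=tool();C=cloud(v)
for n in ['w2','wrist0']:
    Cn=cloud(load(n))
    r=np.hypot(Cn[...,0]-.5034,Cn[...,1]+.0082)<.0155
    m=r&(Cn[...,2]<.09)&(Cn[...,2]>.05);q=Cn[m]*1000
    top=q[:,2]>76
    def cost(x,w=10.):
        t=np.radians(x[0]);s=-(q[:,0])*np.sin(t)+(q[:,1])*np.cos(t)-x[1]
        return np.mean((1/(1+np.exp(-(abs(s)-w)/.5))-top)**2)
    def at(t,c):t=np.radians(t);return -503.4*np.sin(t)-8.2*np.cos(t)+c
    best=min(((cost((t,at(t,c))),t,c) for t in np.arange(10,40,.5) for c in np.arange(-3,3.1,.25)))
    print(n,len(q),top.sum(),best)
# held key
L=np.einsum('ij,hwi->hwj',T,C-p)  # tool coords
print('depth pts of key')
m=(C[...,2]>.15)&(C[...,2]<.21)&(abs(L[...,1])<.012)&(L[...,2]<-.006)&(L[...,2]>-.05)
q=L[m]*1000;print(len(q),q.min(0),q.max(0));ys,xs=np.where(m);print(xs.min(),xs.max(),ys.min(),ys.max())
q2=q[(q[:,0]<np.percentile(q[:,0],50)+2)];print(np.median(q2,0));r=cv2.minAreaRect(q2[:,1:].astype(np.float32));print(r,len(q2))
print(np.degrees(np.arctan2(T[1,1],T[0,1])))
E
```

```text
w2 1103 267 (np.float64(0.09410201876587067), np.float64(25.0), np.float64(-0.25))
wrist0 823 212 (np.float64(0.08489545157486117), np.float64(23.0), np.float64(0.25))
depth pts of key
1433 [ -9.7279 -11.9946 -23.5881] [33.3008 11.9987 -6.0058]
295 343 233 285
[  2.2339   1.1842 -12.013 ]
((-0.030225753784179688, -14.804636001586914), (17.54717254638672, 23.990224838256836), 89.67001342773438) 1038
-64.75751922277944
```

```bash
cat > need.py <<'E'
import sys
from h import *
x,y,z,yaw,oy,oz=map(float,sys.argv[1:7]) # target of point at tool offset (oy,oz) mm, m
p,T,o=tool();j=np.degrees(np.arctan2(T[1,1],T[0,1]))
print('p',p.round(4),'jaw',round(j,2),'w',round(o['grip_width'],4),'F',np.round(o['force'],1),'tilt',T[:2,0].round(4),'spin',round(np.radians((j-yaw+90)%180-90),4),
 'need',((T.T@(np.array([x,y,z])-p))*1000-[0,oy,oz]).round(1))
E
python3 need.py .50345 -.0082 .135 -64.8 0 1.1
```

```text
p [ 0.4516 -0.0401  0.2002] jaw -64.76 w 0.0118 F [ 0.   0.6 -1.2] tilt [0.0036 0.0023] spin 0.0007 need [ 65.4  -6.7 -61.4]
```

```bash
python3 -m handwheel '[[[10,-2,-20],0,1],[[20,-4,-40],0,1],[[30,-6.7,-61.4],0,1],[[50,-6.7,-61.4],0,1],[[65,-6.7,-61.4],0,1]]'
python3 -m handwheel '[[[0,0,0],0,1],[[0,0,0],0,1],[[0,0,0],0,1],[[0,0,0],0,1],[[0,0,0],0,1]]'
python3 need.py .50345 -.0082 .098 -64.8 0 1.1
python3 - <<'E'
from h import *
v=snap('side','s1');u=snap('scene','sc1')
a=cv2.resize(v[0][180:290,270:390],(400,367),interpolation=cv2.INTER_CUBIC);b=cv2.resize(u[0][170:290,268:398],(397,367),interpolation=cv2.INTER_CUBIC);cv2.imwrite('pics/c4.png',np.hstack([a,b]))
E
```

```text
time_s: 5.25
ee_pos: [0.5044, -0.006, 0.1342]
eef_rot: [-2.835, 1.567, 0.751]
force: [-0.7, -0.8, -1.2]
grip_width: 0.0115
time_s: 5.75
ee_pos: [0.5047, -0.006, 0.1348]
eef_rot: [-3.007, 1.567, 0.579]
force: [-0.2, 0.0, -1.3]
grip_width: 0.0119
p [ 0.5047 -0.006   0.1348] jaw -64.55 w 0.0119 F [-0.2  0.  -1.3] tilt [0.0036 0.0023] spin 0.0044 need [36.7  1.5  1.1]
```

View pics/c4.png

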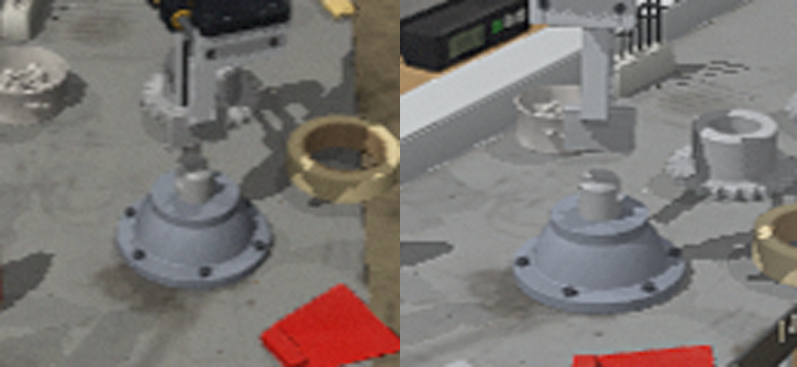

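The side view shows the key directly above the shaft; the scene view shows the fingers above it. I'll lower with the small correction.

```bash
python3 -m handwheel '[[[8,1.5,1.1],0.004,1],[[12,1.5,1.1],0.004,1],[[16,1.5,1.1],0.004,1],[[20,1.5,1.1],0.004,1],[[24,1.5,1.1],0.004,1]]'
python3 need.py .50345 -.0082 .0963 -64.8 0 1.1
```

```text
time_s: 6.35
ee_pos: [0.5043, -0.0078, 0.1101]
eef_rot: [-2.899, 1.567, 0.683]
force: [-0.5, 0.1, -1.5]
grip_width: 0.0121
p [ 0.5043 -0.0078  0.1101] jaw -64.79 w 0.0121 F [-0.5  0.1 -1.5] tilt [0.003  0.0024] spin 0.0002 need [13.8  0.  -0.1]
```

Key bottom is at about 76 mm, in the flare with no contact. I'll continue down.

```bash
python3 -m handwheel '[[[3,0,0],0,1],[[6,0,0],0,1],[[9,0,0],0,1],[[11,0,0],0,1],[[12,0,0],0,1]]'
python3 need.py .50345 -.0082 .0963 -64.8 0 1.1
```

```text
time_s: 6.85
ee_pos: [0.5043, -0.0078, 0.0979]
eef_rot: [-2.882, 1.567, 0.699]
force: [-0.6, -0.3, -0.7]
grip_width: 0.0118
p [ 0.5043 -0.0078  0.0979] jaw -64.78 w 0.0118 F [-0.6 -0.3 -0.7] tilt [0.0028 0.0024] spin 0.0003 need [ 1.6  0.1 -0.2]
```

```bash
python3 -m handwheel '[[[0.6,0,0],0,1],[[1.2,0,0],0,1],[[1.8,0,0],0,1],[[2,0,0],0,1],[[2,0,0],0,1]]'
python3 need.py .50345 -.0082 .0963 -64.8 0 1.1
```

```text
time_s: 7.35
ee_pos: [0.5044, -0.0077, 0.0963]
eef_rot: [-2.956, 1.567, 0.626]
force: [-1.8, 2.1, 4.6]
grip_width: 0.0119
p [ 0.5044 -0.0077  0.0963] jaw -64.78 w 0.0119 F [-1.8  2.1  4.6] tilt [0.0033 0.0024] spin 0.0003 need [-0.  0. -0.]
```

Contact force at the expected floor height, so I'll release, retreat and verify.

```bash
python3 -m handwheel '[[[0,0,0],0,0.2],[[0,0,0],0,0.2],[[0,0,0],0,0.2],[[0,0,0],0,0.2],[[-20,0,0],0,0.2]]'
python3 -m handwheel '[[[-30,0,0],0,-0.5],[[-60,0,0],0,-1],[[-90,0,20],0,-1],[[-120,0,60],0,-1],[[-120,0,60],0,-1]]'
python3 - <<'E'
from h import *
np.set_printoptions(precision=4,suppress=True)
v=snap('wrist','w3');p,T,o=tool();print(p,o['grip_width'],o['force'])
C=cloud(v);m=(C[...,2]>.086)&(C[...,2]<.102)&(np.hypot(C[...,0]-.5036,C[...,1]+.0079)<.04)
q=C[m];print(len(q),np.median(q[:,2]));r=cv2.minAreaRect(q[:,:2].astype(np.float32)*1000);print(r,yawof(r))
ys,xs=np.where(m);g=v[0][ys.min()-50:ys.max()+50,xs.min()-60:xs.max()+60];cv2.imwrite('pics/c5.png',cv2.resize(g,None,fx=3,fy=3,interpolation=cv2.INTER_CUBIC))
# hub rough
for n in ['scene0','side0']:
    C=cloud(load(n));m=(C[...,2]>.040)&(C[...,2]<.052)&(abs(C[...,0]-.49)<.09)&(abs(C[...,1]+.40)<.09);q=C[m];r=cv2.minAreaRect(q[:,:2].astype(np.float32)*1000);print(n,len(q),r,yawof(r))
E
```

```text
time_s: 7.85
ee_pos: [0.5032, -0.0077, 0.1145]
eef_rot: [-1.737, 1.568, 1.845]
force: [0.3, -0.1, -0.3]
grip_width: 0.038
time_s: 8.35
ee_pos: [0.448, -0.0347, 0.2384]
eef_rot: [2.967, 1.565, 0.264]
force: [0.4, 0.1, 0.0]
grip_width: 0.0744
[ 0.4488 -0.0342  0.2364] 0.0786384282737445 [ 0.3111  0.3099 -0.2041]
798 0.09381217873053455
((503.0127868652344, -9.26297378540039), (49.36571502685547, 11.664081573486328), 24.91875648498535) 24.918737
scene0 221 ((478.6310119628906, -392.5877685546875), (60.196529388427734, 90.68335723876953), 56.73004150390625) -33.269978
side0 139 ((482.1557312011719, -391.7080993652344), (66.38799285888672, 87.87699890136719), 60.3424186706543) -29.657595
```

View pics/c5.png

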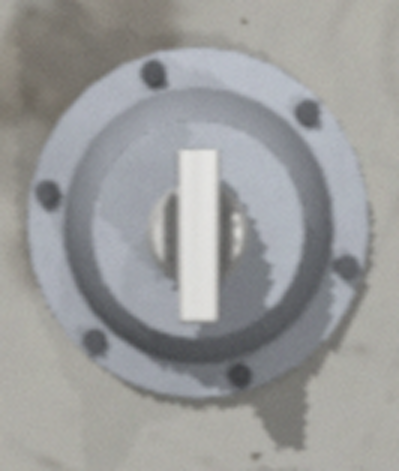

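Key seated: its top is at z = 0.094, yaw 24.9°, standing in the slot (bar at (198,235) in the crop). Next is the sprocket.

```bash
python3 -m handwheel '[[[-5,40,18],0.14,-1],[[-14,82,38],0.28,-1],[[-14,124,57],0.42,-1],[[-14,166,76],0.56,-1],[[-14,208,95],0.7,-1]]'
python3 need.py .454 -.377 .25 -121 0 0
```

```text
time_s: 8.9
ee_pos: [0.4513, -0.2646, 0.2485]
eef_rot: [-1.909, 1.567, 0.966]
force: [0.0, -0.7, 0.7]
grip_width: 0.0939
p [ 0.4513 -0.2646  0.2485] jaw -105.29 w 0.0939 F [ 0.  -0.7  0.7] tilt [0.0021 0.0031] spin 0.2743 need [ -1.8 107.7 -32.3]
```

```bash
python3 -m handwheel '[[[0,40,-12],0.14,-1],[[0,80,-24],0.27,-1],[[0,107,-32],0.27,-1],[[0,107,-32],0.27,-1],[[0,107,-32],0.27,-1]]'
python3 - <<'E'
from h import *
np.set_printoptions(precision=4,suppress=True)
v=snap('wrist','w4');p,T,o=tool();print(p,o['grip_width'])
C=cloud(v);m=(C[...,2]>.041)&(C[...,2]<.052)&(abs(C[...,0]-.48)<.08)&(abs(C[...,1]+.39)<.08)
q=C[m];r=cv2.minAreaRect(q[:,:2].astype(np.float32)*1000);print(len(q),np.median(q[:,2]),r,yawof(r))
m=(C[...,2]<.02)&(C[...,2]>.006)&(abs(C[...,0]-.48)<.08)&(abs(C[...,1]+.39)<.08)
q=C[m];print(len(q),cv2.minEnclosingCircle(q[:,:2].astype(np.float32)*1000))
cv2.imwrite('pics/c6.png',v[0])
E
```

```text
time_s: 9.4
ee_pos: [0.4541, -0.3761, 0.2464]
eef_rot: [-1.119, 1.566, 1.485]
force: [-0.2, 0.4, -0.2]
grip_width: 0.094
[ 0.4543 -0.3756  0.247 ] 0.0939932472564493
2368 0.045840096177078904 ((482.68634033203125, -396.23333740234375), (58.00438690185547, 86.95489501953125), 56.565147399902344) -33.434856
2335 ((461.12762451171875, -413.023681640625), 82.1241455078125)
```

View pics/c6.png

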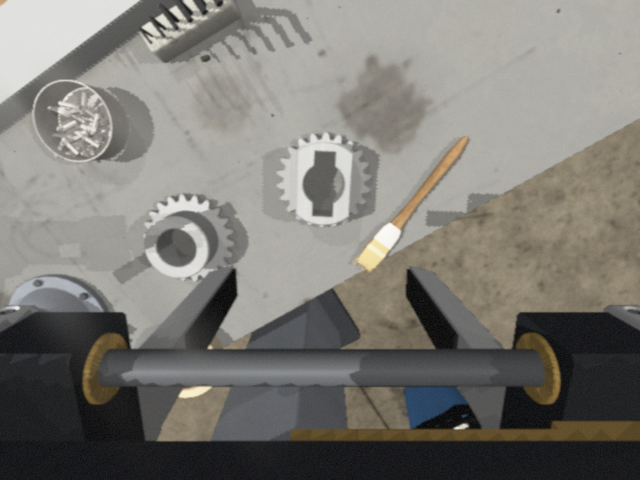

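The view shows the keyed sprocket at (323,180) with its keyways in line with the long boss axis. There is clearance at both jaw positions, and the brush handle at (430,185) is outside.

```bash
python3 need.py .4827 -.3962 .09 -123.4 0 0
```

```text
p [ 0.4543 -0.3756  0.247 ] jaw -120.73 w 0.094 F [ 0.3 -0.5  0.2] tilt [0.0009 0.0044] spin 0.0467 need [156.9   3.9 -35.2]
```

```bash
python3 -m handwheel '[[[40,4,-18],0.047,-1],[[80,4,-35],0.047,-1],[[120,4,-35],0.047,-1],[[150,4,-35],0.047,-1],[[156,4,-35],0.047,-1]]' 40
python3 need.py .4827 -.3962 .028 -123.4 0 0
python3 - <<'E'
from h import *
np.set_printoptions(precision=4,suppress=True)
v=snap('wrist','w5');C=cloud(v)
m=(C[...,2]>.041)&(C[...,2]<.052)&(abs(C[...,0]-.48)<.08)&(abs(C[...,1]+.39)<.08)
q=C[m];r=cv2.minAreaRect(q[:,:2].astype(np.float32)*1000);print(len(q),np.median(q[:,2]),r,yawof(r))
E
```

```text
time_s: 9.95
ee_pos: [0.4818, -0.3939, 0.0872]
eef_rot: [-0.614, 1.562, 1.946]
force: [0.0, 0.7, 0.6]
grip_width: 0.0945
p [ 0.4818 -0.3939  0.0872] jaw -123.33 w 0.0945 F [0.  0.7 0.6] tilt [-0.0034  0.0085] spin 0.0011 need [59.2  1.7 -2.5]
6434 0.045853457723380314 ((482.9519348144531, -395.9682312011719), (58.270992279052734, 88.20207977294922), 56.631736755371094) -33.36827
```

```bash
python3 -m handwheel '[[[20,1.6,-2.5],0,-1],[[40,1.6,-2.5],0,-1],[[56,1.6,-2.5],0,-1],[[58.5,1.6,-2.5],0,-1],[[58.5,1.6,-2.5],0,-1]]' 40
python3 need.py .4828 -.3961 .028 -123.4 0 0
```

```text
time_s: 10.5
ee_pos: [0.4837, -0.397, 0.0311]
eef_rot: [-0.801, 1.564, 1.759]
force: [0.6, 0.2, 0.7]
grip_width: 0.0941
p [ 0.4837 -0.397   0.0311] jaw -123.33 w 0.0941 F [0.6 0.2 0.7] tilt [-0.0012  0.0065] spin 0.0012 need [ 3.1 -0.2  1.2]
```

```bash
python3 -m handwheel '[[[1.5,0,1],0,-1],[[1.5,0,1],0,0.3],[[1.5,0,1],0,0.8],[[1.5,0,1],0,0.8],[[1.5,0,1],0,0.8]]' 40
python3 -m handwheel '[[[0,0,0],0,0.8],[[0,0,0],0,0.8],[[0,0,0],0,0.8],[[0,0,0],0,0.8],[[0,0,0],0,0.8]]' 45
python3 need.py .4828 -.3961 .028 -123.4 0 0
```

```text
time_s: 11.0
ee_pos: [0.4829, -0.3964, 0.0297]
eef_rot: [-0.823, 1.564, 1.737]
force: [-0.1, -0.3, 0.2]
grip_width: 0.0653
time_s: 11.5
ee_pos: [0.4829, -0.3964, 0.0298]
eef_rot: [-0.822, 1.564, 1.738]
force: [1.1, 1.5, 0.8]
grip_width: 0.0577
p [ 0.4829 -0.3964  0.0298] jaw -123.33 w 0.0577 F [1.1 1.5 0.8] tilt [-0.0011  0.0064] spin 0.0012 need [ 1.8 -0.2  0.2]
```

Gripped at 57.7 mm, matching the 58 mm flats. Lift.

```bash
python3 -m handwheel '[[[-15,0,0],0,0.8],[[-40,0,0],0,0.8],[[-75,0,0],0,0.8],[[-115,0,0],0,0.8],[[-150,0,0],0,0.8]]' 50
python3 need.py .5032 -.0086 .18 -65 0 0
```

```text
time_s: 12.0
ee_pos: [0.4828, -0.3973, 0.1824]
eef_rot: [-0.881, 1.565, 1.679]
force: [1.5, -0.6, -5.1]
grip_width: 0.0579
p [ 0.4828 -0.3973  0.1824] jaw -123.33 w 0.0579 F [ 1.5 -0.6 -5.1] tilt [-0.0007  0.006 ] spin -1.0181 need [   4.7 -335.9  196.6]
```

```bash
python3 -m handwheel '[[[0,-25,15],-0.1,0.8],[[0,-60,35],-0.23,0.8],[[0,-95,55],-0.36,0.8],[[0,-130,76],-0.5,0.8],[[0,-165,97],-0.63,0.8]]'
python3 need.py .5032 -.0086 .18 -65 0 0
```

```text
time_s: 12.5
ee_pos: [0.492, -0.2046, 0.1843]
eef_rot: [-1.539, 1.565, 1.656]
force: [0.4, 0.1, -4.7]
grip_width: 0.0581
p [ 0.492  -0.2046  0.1843] jaw -86.93 w 0.0581 F [ 0.4  0.1 -4.7] tilt [-0.0005  0.0059] spin -0.3827 need [   5.4 -195.1  -21.6]
```

```bash
python3 -m handwheel '[[[0,-40,-4],-0.1,0.8],[[0,-80,-8],-0.2,0.8],[[0,-120,-12],-0.3,0.8],[[0,-160,-17],-0.38,0.8],[[0,-185,-21],-0.38,0.8]]'
python3 -m handwheel '[[[0,0,0],0,0.8],[[0,0,0],0,0.8],[[0,0,0],0,0.8],[[0,0,0],0,0.8],[[0,0,0],0,0.8]]'
python3 need.py .5032 -.0086 .15 -65 0 0
```

```text
time_s: 13.0
ee_pos: [0.5027, -0.0163, 0.1861]
eef_rot: [-1.963, 1.565, 1.616]
force: [0.4, 0.4, -4.9]
grip_width: 0.0576
time_s: 13.5
ee_pos: [0.5027, -0.0171, 0.1862]
eef_rot: [-1.95, 1.565, 1.629]
force: [-0.3, 0.2, -4.7]
grip_width: 0.0577
p [ 0.5027 -0.0171  0.1862] jaw -64.99 w 0.0577 F [-0.3  0.2 -4.7] tilt [-0.0004  0.0062] spin 0.0002 need [36.2 -7.2 -4. ]
```

```bash
python3 -m handwheel '[[[10,-7,-4],0,0.8],[[20,-7.2,-4],0,0.8],[[30,-7.2,-4],0,0.8],[[36,-7.2,-4],0,0.8],[[36,-7.2,-4],0,0.8]]'
python3 need.py .5032 -.0086 .08 -65 0 0
python3 - <<'E'
from h import *
v=snap('wrist','w6');u=snap('side','s6');C=cloud(v);p,T,o=tool()
m=(C[...,2]>.150)&(C[...,2]<.176)&(np.hypot(C[...,0]-.503,C[...,1]+.0086)<.055)
q=C[m];r=cv2.minAreaRect(q[:,:2].astype(np.float32)*1000);print(len(q),np.median(q[:,2]),r,yawof(r))
a=cv2.resize(v[0],(480,360));b=cv2.resize(u[0][170:290,260:366],(318,360),interpolation=cv2.INTER_CUBIC);cv2.imwrite('pics/c7.png',np.hstack([a,b]))
E
```

```text
time_s: 14.0
ee_pos: [0.5027, -0.0086, 0.149]
eef_rot: [-1.642, 1.564, 1.936]
force: [0.1, -0.5, -5.1]
grip_width: 0.0577
p [ 0.5027 -0.0086  0.149 ] jaw -64.99 w 0.0577 F [ 0.1 -0.5 -5.1] tilt [-0.0024  0.0063] spin 0.0002 need [69.   0.6 -0.4]
10976 0.1650867481683057 ((508.765869140625, -5.901958465576172), (75.41124725341797, 76.4920883178711), 3.8603124618530273) -86.13968
```

View pics/c7.png

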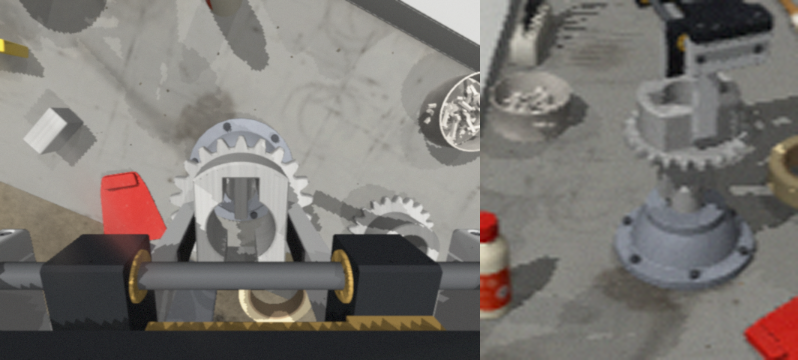

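The hub is held level above the shaft with its keyway vertical in the wrist view, in line with the slot. I'll lower in stages.

```bash
python3 -m handwheel '[[[8,0.6,-0.4],0,0.8],[[14,0.6,-0.4],0,0.8],[[20,0.6,-0.4],0,0.8],[[25,0.6,-0.4],0,0.8],[[30,0.6,-0.4],0,0.8]]'
python3 need.py .5032 -.0086 .08 -65 0 0
```

```text
time_s: 14.6
ee_pos: [0.5039, -0.0089, 0.1197]
eef_rot: [-1.907, 1.565, 1.671]
force: [-0.6, 0.3, -4.8]
grip_width: 0.0575
p [ 0.5039 -0.0089  0.1197] jaw -64.99 w 0.0575 F [-0.6  0.3 -4.8] tilt [-0.0006  0.0062] spin 0.0001 need [39.7 -0.3  0.6]
```

```bash
python3 -m handwheel '[[[6,-0.3,0.6],0,0.8],[[12,-0.3,0.6],0,0.8],[[18,-0.3,0.6],0,0.8],[[23,-0.3,0.6],0,0.8],[[27,-0.3,0.6],0,0.8]]'
python3 need.py .5032 -.0086 .08 -65 0 0
```

```text
time_s: 15.1
ee_pos: [0.5031, -0.0087, 0.0922]
eef_rot: [-1.871, 1.565, 1.707]
force: [0.0, -0.1, -3.9]
grip_width: 0.0577
p [ 0.5031 -0.0087  0.0922] jaw -64.99 w 0.0577 F [ 0.  -0.1 -3.9] tilt [-0.0008  0.0062] spin 0.0002 need [12.2  0.  -0.1]
```

Hub bottom is at about 62 mm, around the key and shaft with no contact. Finish the descent.

```bash
python3 -m handwheel '[[[3,0,0],0,0.8],[[6,0,0],0,0.8],[[8,0,0],0,0.8],[[10,0,0],0,0.8],[[11,0,0],0,0.8]]'
python3 -m handwheel '[[[0.5,0,0],0,0.8],[[1,0,0],0,0.8],[[1.5,0,0],0,0.8],[[1.5,0,0],0,0.8],[[1.5,0,0],0,0.8]]'
python3 need.py .5032 -.0086 .08 -65 0 0
```

```text
time_s: 15.6
ee_pos: [0.5031, -0.0086, 0.0811]
eef_rot: [-1.876, 1.565, 1.702]
force: [-0.1, -0.7, -4.6]
grip_width: 0.0579
time_s: 16.1
ee_pos: [0.5032, -0.0086, 0.0799]
eef_rot: [-1.926, 1.565, 1.652]
force: [-0.9, -0.1, -1.0]
grip_width: 0.0574
p [ 0.5032 -0.0086  0.0799] jaw -64.99 w 0.0574 F [-0.9 -0.1 -1. ] tilt [-0.0005  0.0061] spin 0.0002 need [-0.1  0.   0. ]
```

Contact at the shoulder height as expected (weight partly taken). Release, retreat up and check.

```bash
python3 -m handwheel '[[[0.5,0,0],0,0.8],[[0.5,0,0],0,0.5],[[0.5,0,0],0,-0.2],[[0.5,0,0],0,-1],[[0.5,0,0],0,-1]]'
python3 -m handwheel '[[[0,0,0],0,-1],[[-10,0,0],0,-1],[[-40,0,0],0,-1],[[-80,0,0],0,-1],[[-120,0,0],0,-1]]'
python3 -m handwheel '[[[-20,0,20],0,-1],[[-40,0,50],0,-1],[[-40,0,50],0,-1],[[-40,0,50],0,-1],[[-40,0,50],0,-1]]'
python3 - <<'E'
from h import *
np.set_printoptions(precision=4,suppress=True)
v=snap('wrist','w7');C=cloud(v);p,T,o=tool();print(p,o['grip_width'],o['force'])
R0=np.hypot(C[...,0]-.5032,C[...,1]+.0086)<.058
m=(C[...,2]>.091)&(C[...,2]<.102)&R0
q=C[m];r=cv2.minAreaRect(q[:,:2].astype(np.float32)*1000);print('boss',len(q),np.median(q[:,2]),r,yawof(r))
A=np.c_[q[:,:2]-[.503,-.0086],np.ones(len(q))];print('plane',np.linalg.lstsq(A,q[:,2],rcond=None)[0])
m=(C[...,2]>.05)&(C[...,2]<.070)&R0&(np.hypot(C[...,0]-.5032,C[...,1]+.0086)>.035);print('disc z',np.median(C[m][:,2]),m.sum())
ys,xs=np.where(R0&(C[...,2]>.05)&(C[...,2]<.11));g=v[0][ys.min()-15:ys.max()+15,xs.min()-15:xs.max()+15];k=390/max(g.shape[:2]);g=cv2.resize(g,None,fx=k,fy=k,interpolation=cv2.INTER_CUBIC)
s=snap('side','s7');b=cv2.resize(s[0][190:280,280:380],(400,g.shape[0]),interpolation=cv2.INTER_CUBIC);cv2.imwrite('pics/c8.png',np.hstack([g,b]))
E
```

```text
time_s: 16.6
ee_pos: [0.5035, -0.0086, 0.0794]
eef_rot: [-2.038, 1.565, 1.54]
force: [0.5, -0.0, 0.4]
grip_width: 0.0702
time_s: 17.1
ee_pos: [0.5032, -0.0094, 0.2015]
eef_rot: [-2.038, 1.565, 1.54]
force: [0.4, 0.4, 0.5]
grip_width: 0.094
time_s: 17.6
ee_pos: [0.4581, -0.0306, 0.241]
eef_rot: [-1.935, 1.565, 1.643]
force: [0.5, -0.3, -0.4]
grip_width: 0.0938
[ 0.458  -0.0305  0.2407] 0.09365048551703728 [ 0.1495 -0.2524 -1.0467]
boss 4151 0.09562633882220756 ((503.0012512207031, -9.758049011230469), (87.34739685058594, 57.93695068359375), 25.143617630004883) 25.143604
plane [-0.0006 -0.0012  0.0954]
disc z 0.05987564493171066 2615
```

View pics/c8.png

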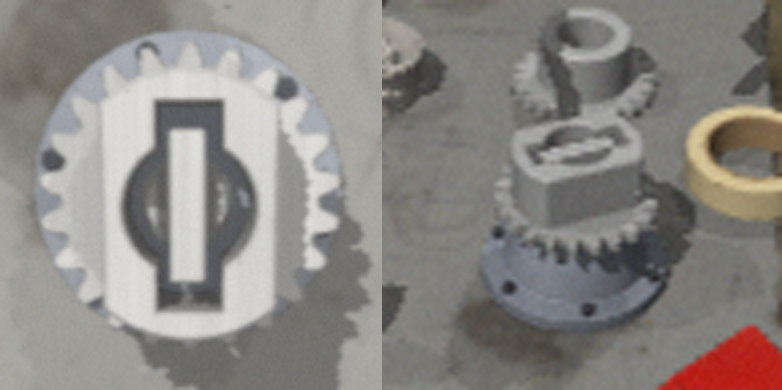

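The hub is seated: boss top at z = 0.0956 (nominal 0.096), disc at 0.060, level, yaw 25.1°. The key stands inside the keyway at (187,205). Everything is clear of the robot.

```bash
python3 -c "from station import *;print(hand_in())"
```

```text
the job is handed in; nothing more can be done
None
```

The job is done and handed in. The narrow key is upright in the shaft slot, the keyed sprocket is over it on the shoulder, and both are released. It took about 17.7 s of the 64 s allowed.

- **Key:** after release its top measured z = 0.094 m (nominal 0.094) at yaw 24.9°. The slot measured about 25°; single fits ranged from 23° to 25.2°.
- **Sprocket:** the boss top measured 0.0956 m (nominal 0.096) and the disc top 0.060 m (nominal 0.060). It was level to about 0.1°, at yaw 25.1°, with the key standing free inside the keyways.
- **Clearance and force:** the last wrist reading was about 1 N with the gripper open and clear. The largest force I read was about 7 N, when gripping the key; I only read it at the end of each move.

No check failed. The one small disagreement is in y: the final picture puts the sprocket's centre about 1.5 mm from the shaft centre measured earlier. That is within the calibration error and the bore clearance.

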